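Pry open the wire feeder and back off its pressure-roll carriage

ROBOT

A 6-joint arm with a two-finger parallel gripper is mounted at the origin on the work surface. World frame = base frame: x ahead of the robot, y to its left, z up, the work surface at z = 0. Lengths are in m, angles in rad, forces in N, time in s.
With the tool pointing down it reaches from about 0.4 to 0.925 m from the base axis. Payload 3.4 kg.
Tool frame: the origin (TCP) lies at the very end of the fingers, on their centre line; the grasp point (between the pads) lies 19 mm behind it; z points along the fingers, y is the line along which they close (so a half turn about z gives the same grasp; the last joint's range is limited). The gripper opens to 85 mm and grips with 20 to 120 N. Pads are 22 mm wide; open, the fingers measure 114 mm over their backs; the gripper's body (76 mm by 85 mm) begins 54 mm behind the grasp point. The pads swing forward as they close: fully open they stand 13 mm farther back than shut.
Start: joints at [1.093, 0.307, 1.506, -0, 1.328, -0.073], TCP at [0.226, 0.529, 0.231] pointing down, gripper open.
Joint ranges: [-3.12, 3.12], [-1.05, 2.28], [0.14, 2.33], [-1.42, 4.57], [0.1, 2.73], [-2.68, 2.68]. Speed limits (rad/s): [2.57, 2.57, 3.14, 3.14, 3.14, 3.14].

INTERFACE

Orientations are given as a 3x3 rotation matrix whose columns are the frame's x, y, z axes.
In Python, from workcell import manip, read_camera, camera_model, close_job gives the robot as it stands. The module is installed in compiled form; this text tells all that it offers.
- The arm moves only by the tool move_arm, never from a script. Its argument "motion" is a list of rows, each a list of 6 numbers: the shift along the world's x, y, z each as a share of 0.1 m, from -1 to 1, then the turn, a rotation vector about the world's x, y, z each as a share of pi rad, from -1 to 1. A call has 1 to 8 rows; each row is the pose to reach, as a shift and turn from the pose commanded when the call began, turning the shorter way round; what a row does not reach only later rows make up. A row lasts 1/8 s, in which the tool goes at most 62.5 mm and 10.7 degrees, less where a joint would pass 70% of its speed; a pose out of reach is approached as far as the arm can. A call with a number of a shift or a turn outside -1 to 1 is refused whole. A call with a gripper value outside its range is refused whole. "gripper" is the opening, from -1 (shut) to 1 (fully open), set as the call begins (left out, the last holds). The fingers move at their own pace and stop on an object; the grip force is fixed at half the most. Time passes only in rows, so rows that repeat a pose let the fingers close. It gives the time, the measured TCP pose, the force, the opening and the grip force at its end, in the units of the state.
- manip.get_obs(): the state, without advancing time (a new reading comes with each control period).
- read_camera(name): name is "side" or "top"; returns the picture (384x512x3 uint8, blue, green, red); there is no depth.
- camera_model(name): a dict with "fovy" (degrees; the focal length in pixels is half the picture's height over the tangent of half this angle, whatever the lens; pixels are square), "cx", "cy" (the principal point, pixels), "rvec" (rotation vector, rad) and "tvec" (3), from world to camera coordinates, as OpenCV has them. Camera axes: x right, y down, z forward; pixel columns grow to the right and rows downward; lengths in m; the calibration is good to about 2 mm. A picture is of the moment at which its call begins. camera_model takes no time and is no camera call.
- close_job(): hands the job in; it is judged then, once.
The state is a dict: "clock": time; "q": joint angles; "joint_velocities": joint speeds; "joint_efforts": joint torques, N m; "position": TCP position; "tcp_rot": TCP orientation; "force": force on the tool from outside, world axes, zero at the start; "torque": the same for the moment, N m; "width": finger opening in m; "gripper_force": force on a finger pad.
Only numpy, scipy, OpenCV 4.12 (cv2) and the standard library are available. Lean on these libraries where they do the work, as an engineer would, in place of code of your own. Each camera call takes 0.05 s, during which the arm holds its last target. There are 200 camera calls.

TASK

Push the blade of the flat scraper into the slot under the front edge of the wire feeder's sloping cover, lever the cover up with the blade (not with the fingers) and swing it back until it stands at least square to the sloping top. Then slide the carriage inside fully home against its left-hand stop, as seen from the robot. Leave the cover open and the scraper lying flat on the bench, and do not disturb the other things.

Things in the scene. Friction and masses are not known exactly. Their poses are not given: they have to be found in the camera images.
- feeder: Wire feeder, fixed: grey steel, 220 mm wide. Origin under it at bench level; +x away from its front, +y to its left seen from the front, z up. Its top slopes up at 25 deg towards +x from the front edge (x = -90, z = 130 mm). Under the cover: a well 208 mm wide, 48 mm deep square to the slope, front wall 18 mm thick. Behind the hinge a box 175 mm high, x = 37 to 105 mm.
- pry_slot (a point): Centre of the mouth of the pry slot in the head's front edge, under the cover's lower edge; axes as feeder. The slot is 80 mm wide (y), 10 mm high, 18 mm deep, runs up the slope (25 deg above level, towards +x) between cover and a ledge, then opens into the well. The cover's underside is 5 mm above this point, square to the slope.
- hinge_line (a point): Middle of the cover's hinge axis (axis along the feeder's y), at the upper end of the slope, in the plane of the cover's underside, 130 mm up the slope from the cover's lower edge. Axes as feeder.
- cover_edge (a point): Middle of the free (lower) edge of the hinged cover, on its underside; turns with the cover. The cover is a plain aluminium plate 130 mm (up the slope) x 220 mm x 4 mm, its edges flush with the head. Axes: x from this edge to the hinge, y along the hinge, z out of the plate.
- cover (a joint): Angle of the cover, rad: 0 shut, grows as it swings up, 1.57 square to the sloping top, 1.66 against its stop (leaning 20 deg from vertical towards the front). The stiff hinge (about 0.25 N m) holds it where it is left.
- carriage (a joint): Position of the pressure-roll carriage in the well, m, along the feeder's y: -0.030 at the right-hand stop, +0.030 at the left-hand stop (left and right as seen from the feeder's front, where the robot stands). Slides stiffly (about 1.5 N) and stays.
- post_top (a point): Top centre of the carriage's steel grip post, hidden while the cover is shut. Post 16 x 16 mm, standing 26 mm out of the carriage block (34 x 36 mm), square to the slope; its top is 8 mm below the shut cover's underside and 80 mm down the slope from the hinge. Axes: x up the slope, y along the slide, z square out of the slope.
- scraper: Flat scraper, loose on the bench: wooden handle 90 x 22 x 26 mm (length, width, height; x = -60 to 30 mm), stiff steel blade 28 mm wide and 3 mm thick, reaching to x = 105 mm, 13 mm above the underside. Origin on its underside near the balance point; x towards the blade tip, z up.
- scraper_tip (a point): Middle of the scraper blade's tip edge, at half the blade's thickness.
- wrench: Steel wrench 180 mm long lying on the bench (bystander). Origin under its middle, x along it.
- big_nut: Steel disc-shaped nut blank, 36 mm across, 16 mm high (bystander). Origin under its centre.
- spray_can: Black spray can, 62 mm across, 170 mm high, standing (bystander). Origin under its centre.
- cup: Clear plastic cup, 80 mm across, 100 mm high (bystander). Origin under its centre.
- tape_roll: Cardboard ring of a tape roll, 96 mm across, 25 mm high (bystander). Origin under its centre.
- tube_offcut: Square steel tube offcut, 120 x 40 x 40 mm (bystander). Origin under its centre, x along it.
- angle_iron: Dark angle-iron offcut, 100 x 50 x 50 mm (bystander). Origin under its centre, x along it.
There are look-alikes about, which are no part of the job. There is more than one size of the scraper; the job needs the smaller.

How it is judged:
On the way, in this order (a step that is already met when the one before it is completed fails the run):
1. the scraper's blade lifts the cover off its seat (value of joint cover above 0.12 rad and contact force between scraper and cover above 0.2 N), for 0.05 s.
2. the cover stands at least about square to the sloping top (1.45 rad or more) (value of joint cover above 1.45 rad), for 0.2 s.
3. with the cover open, the carriage is slid to its left-hand stop (within 3 mm) (value of joint cover above 1.45 rad and value of joint carriage above 0.027 m), for 0.2 s.
At the end, for the whole second after the job is handed in: The cover stands open by 1.45 rad or more and is at rest, the carriage is within 3 mm of its left-hand stop, and the scraper lies still on the bench (its underside and its tip below 30 mm), not touching the feeder (all of step 3 and height (world z) of each of scraper, scraper_tip below 0.03 m and linear speed of scraper below 0.02 m/s and contact force between scraper and feeder below 0.1 N and velocity of joint cover between -0.05 and 0.05 rad/s).
It fails at once if the fingers or arm lift the cover instead of the blade: they touch it with more than 1 N while it is open by less than 0.25 rad (value of joint cover below 0.25 rad and contact force between any of the fingers, the arm and cover above 1 N).
It fails at once if a bystander is moved by more than 30 mm (distance of any of big_nut, wrench, spray_can, cup, tape_roll, tube_offcut, angle_iron from where it was at the start of the episode above 0.03 m).
It also fails if it takes over 67 s, if anything falls off the work surface, if the arm or the gripper's body presses on something with over 40 N, if the wrist force passes 120 N, or if a joint passes its speed limit or range.

## Working session

There is one attempt and no reset: what is moved stays moved. The work goes in short steps, Python scripts to look and compute and a tool call to move; the robot and the scene stay as the last step left them, time stands still between calls to the robot, and variables do not carry over. Pictures are saved under pics/ and viewed, at most 10 in all, crops included, and the job is handed in when it is done.

Besides the shell and the picture viewer there is one more tool, called after "Request:" as name(argument=value, ...), one argument or row to a line, values as JSON. move_arm: Moves the arm, as the interface text tells. Its arguments: {"type":"object","properties":{"motion":{"type":"array"},"gripper":{"type":"number"}},"required":["motion"]}

```bash
mkdir -p pics; cat > h.py <<'E'
import numpy as np, cv2
from workcell import manip, read_camera, camera_model, close_job
def cam(n):
    m=camera_model(n); f=192/np.tan(np.radians(m['fovy'])/2)
    R=cv2.Rodrigues(np.array(m['rvec'],float))[0]; t=np.array(m['tvec'],float).ravel()
    return np.array([[f,0,m['cx']],[0,f,m['cy']],[0,0,1]]),R,t,m
def ray(n,uv):
    K,R,t,_=cam(n); d=R.T@np.linalg.inv(K)@np.array([uv[0],uv[1],1.]); return -R.T@t,d/np.linalg.norm(d)
def onz(n,uv,z):
    o,d=ray(n,uv); return o+d*(z-o[2])/d[2]
def proj(n,p):
    K,R,t,_=cam(n); q=K@(R@np.asarray(p,float)+t); return q[:2]/q[2]
def tri(u1,u2):
    a,d=ray('top',u1); b,e=ray('side',u2)
    s=np.linalg.lstsq(np.c_[d,-e],b-a,rcond=None)[0]; p,q=a+s[0]*d,b+s[1]*e
    return (p+q)/2,np.linalg.norm(p-q)
E
python3 - <<'E'
from h import *
for n in('top','side'):
    im=read_camera(n); cv2.imwrite(f'pics/{n}0.png',im); cv2.imwrite(f'pics/{n}0v.png',cv2.resize(im,(800,600),interpolation=cv2.INTER_CUBIC))
    K,R,t,m=cam(n); print(n,m,-R.T@t)
print(manip.get_obs())
E
```

```text
top {'fovy': 42.47965858208474, 'cx': 248.71202103492743, 'cy': 190.14511257126068, 'rvec': array([ 2.16299447, -2.13875551,  0.13792739]), 'tvec': array([0.04054971, 0.53065347, 1.67711801])} [0.30419141 0.03788759 1.73262642]
side {'fovy': 45.470687206000605, 'cx': 251.79352490485172, 'cy': 197.73543880288614, 'rvec': array([ 2.18611427, -0.76490177,  0.33082124]), 'tvec': array([-0.39930403,  0.31092068,  1.06382017])} [-0.0454373  -0.71865333  0.93236344]
{'clock': 0.1, 'q': array([ 1.09352362e+00,  3.07472015e-01,  1.50752816e+00, -7.55196575e-06,
        1.32842017e+00, -7.35025233e-02]), 'joint_velocities': array([-0.00033342, -0.00282388, -0.00231515, -0.00072252,  0.00240765,
       -0.00136408]), 'joint_efforts': array([ 6.82379305e-04, -4.58527958e+01, -2.52607030e+01,  6.80736662e-05,
        5.62729503e-03,  1.26791122e-05]), 'position': array([0.22564864, 0.52819308, 0.23049367]), 'tcp_rot': array([[-9.19586934e-01,  3.92885704e-01, -8.33049653e-04],
       [ 3.92886567e-01,  9.19585504e-01, -1.62680924e-03],
       [ 1.26910291e-04, -1.82328654e-03, -9.99998330e-01]]), 'force': array([-0.46277018, -0.2624966 , -0.34693133]), 'torque': array([-0.05088202, -0.00302415, -0.01784417]), 'gripper_force': 0.0, 'width': 0.08565430616968452}
```

View pics/top0v.png

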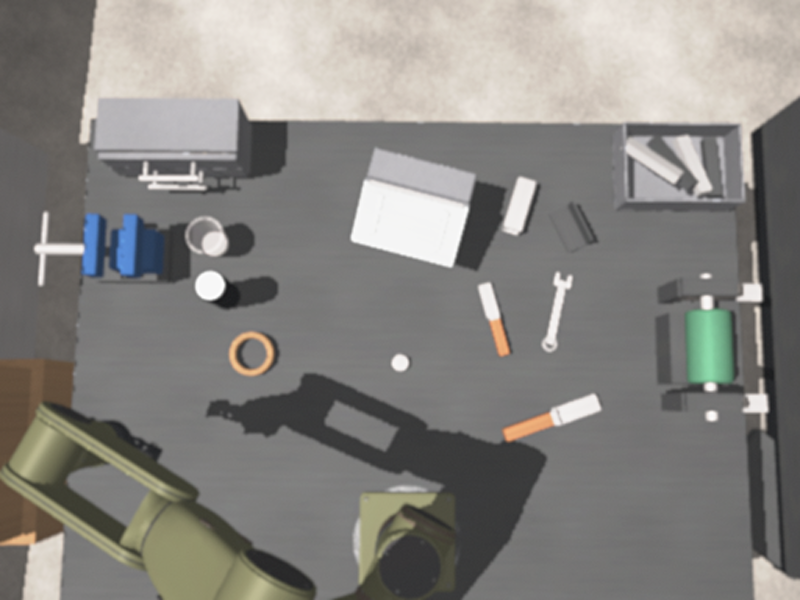

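View pics/side0v.png

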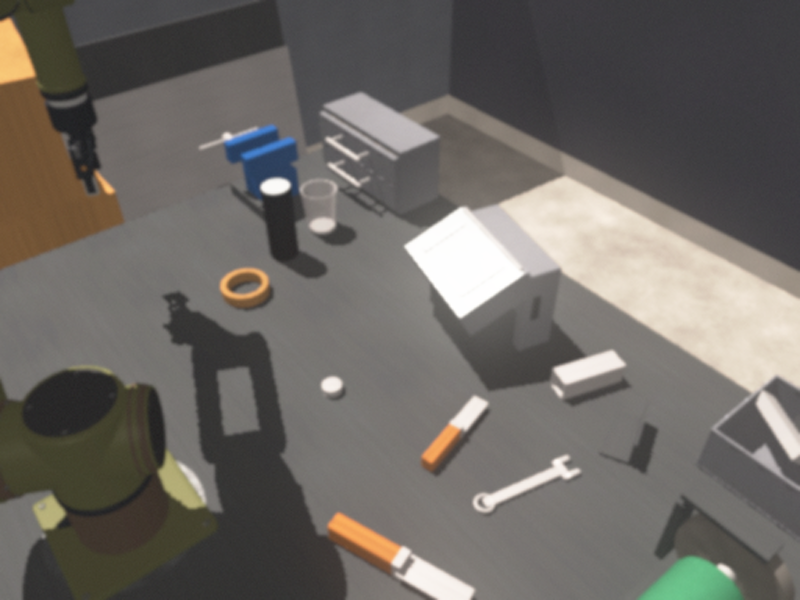

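The top view shows the feeder cover (front edge from about (352,242) to (453,266) in the 800 px picture). The smaller scraper is at (487,285)–(504,355) with its blade pointing towards the feeder. The larger scraper at (550,418) is the look-alike.

```bash
python3 - <<'E'
from h import *
def quad(n,mask,roi):
    x0,y0,x1,y1=[int(v*.64) for v in roi]; m=np.zeros_like(mask); m[y0:y1,x0:x1]=mask[y0:y1,x0:x1]
    c=max(cv2.findContours(m,cv2.RETR_EXTERNAL,cv2.CHAIN_APPROX_NONE)[0],key=cv2.contourArea)
    h=cv2.convexHull(c); 
    for e in np.arange(1,15,.5):
        a=cv2.approxPolyDP(h,e,True)
        if len(a)<=4: break
    return a[:,0],cv2.minAreaRect(c),cv2.contourArea(c)
im={n:cv2.imread(f'pics/{n}0.png') for n in('top','side')}
C={}
for n,r in(('top',(330,140,490,290)),('side',(390,190,540,340))):
    g=im[n].min(2); print(n,'cover',quad(n,((g>200)*255).astype('uint8'),r)[0].tolist()); C[n]=quad(n,((g>200)*255).astype('uint8'),r)[0]
for n,r in(('top',(470,270,520,370)),('side',(410,390,500,480))):
    hsv=cv2.cvtColor(im[n],cv2.COLOR_BGR2HSV)
    o=((hsv[...,1]>120)&(hsv[...,2]>100)&(hsv[...,0]<25)).astype('uint8')*255
    w=((hsv[...,1]<60)&(hsv[...,2]>150)).astype('uint8')*255
    for nm,mk,zt in(('handle',o,.026),('blade',w,.0145)):
        q,b,a=quad(n,mk,r); print(n,nm,q.tolist(),a,[np.round(onz(n,p,zt)[:2],4).tolist() for p in q], 'ctr',onz(n,b[0],zt)[:2].round(4))
for p in C['top']:
  print(p,[ (s.tolist(),np.round(tri(p,s)[0],3).tolist(),round(float(tri(p,s)[1]),4)) for s in C['side'] if tri(p,s)[1]<.02])
E
```

```text
top cover [[233, 116], [298, 132], [289, 169], [226, 154]]
side cover [[298, 133], [336, 173], [293, 202], [259, 157]]
top handle [[319, 205], [324, 226], [319, 225], [314, 208]] 122.0 [[0.4821, -0.1979], [0.4095, -0.2146], [0.4127, -0.1974], [0.4714, -0.1805]] ctr [ 0.4439 -0.2003]
top blade [[311, 180], [317, 204], [311, 203], [306, 182]] 201.5 [[0.5713, -0.172], [0.4867, -0.1925], [0.49, -0.1716], [0.564, -0.1544]] ctr [ 0.5271 -0.1766]
side handle [[293, 275], [277, 299], [270, 292], [287, 272]] 278.0 [[0.4824, -0.2006], [0.4037, -0.2308], [0.4038, -0.2046], [0.4771, -0.184]] ctr [ 0.4381 -0.2077]
side blade [[312, 257], [298, 275], [287, 270], [302, 253]] 270.0 [[0.5686, -0.1807], [0.499, -0.202], [0.488, -0.1723], [0.5576, -0.1539]] ctr [ 0.5278 -0.1783]
[233 116] [([298, 133], [0.755, 0.097, 0.182], 0.0086)]
[298 132] [([336, 173], [0.701, -0.111, 0.187], 0.0037)]
[289 169] [([293, 202], [0.586, -0.084, 0.133], 0.0068)]
[226 154] [([259, 157], [0.635, 0.123, 0.137], 0.0016)]
```

Request:
move_arm(
  motion=[
    [0.6,-0.9,0,0,0,-0.157],
    [0.6,-0.9,0,0,0,-0.157],
    [0.6,-0.9,0,0,0,-0.157],
  ],
  gripper=0.2,
)

```text
clock: 0.48
position: [0.2869, 0.4357, 0.2308]
tcp_rot: [[-0.618, 0.786, -0.0], [0.786, 0.618, -0.002], [-0.002, -0.002, -1.0]]
force: [0.2, -0.2, 0.7]
width: 0.051
gripper_force: 0.0
```

Request:
move_arm(
  motion=[
    [0.6,-0.9,0,0,0,-0.157],
    [0.6,-0.9,0,0,0,-0.157],
    [0.6,-0.9,0,0,0,-0.157],
  ],
)

```text
clock: 0.85
position: [0.347, 0.346, 0.2309]
tcp_rot: [[-0.171, 0.985, -0.0], [0.985, 0.171, -0.002], [-0.002, -0.001, -1.0]]
force: [0.3, 0.2, -0.1]
width: 0.0509
gripper_force: 0.0
```

Request:
move_arm(
  motion=[
    [0.6,-0.9,0,0,0,-0.157],
    [0.6,-0.9,0,0,0,-0.157],
    [0.6,-0.9,0,0,0,-0.157],
  ],
)

```text
clock: 1.23
position: [0.4073, 0.2562, 0.231]
tcp_rot: [[0.316, 0.949, -0.0], [0.949, -0.316, -0.001], [-0.001, 0.0, -1.0]]
force: [0.5, 1.0, -0.0]
width: 0.0513
gripper_force: 0.0
```

Request:
move_arm(
  motion=[
    [0.3,-0.9,0,0,0,-0.157],
    [0.3,-0.9,0,0,0,-0.157],
    [0.3,-0.9,0,0,0,-0.157],
  ],
)

```text
clock: 1.6
position: [0.4362, 0.1666, 0.2309]
tcp_rot: [[0.727, 0.687, -0.001], [0.687, -0.727, -0.001], [-0.001, 0.0, -1.0]]
force: [-0.3, 0.5, -0.0]
width: 0.0516
gripper_force: 0.0
```

Request:
move_arm(
  motion=[
    [0.2,-0.9,-0.5,0,0,-0.157],
    [0.2,-0.9,-0.5,0,0,-0.157],
    [0.2,-0.9,-0.5,0,0,-0.157],
  ],
)

```text
clock: 1.98
position: [0.4547, 0.0764, 0.1793]
tcp_rot: [[0.965, 0.261, -0.004], [0.261, -0.965, -0.001], [-0.005, -0.0, -1.0]]
force: [0.1, 0.3, -1.2]
width: 0.0513
gripper_force: 0.0
```

Request:
move_arm(
  motion=[
    [0.1,-0.9,0,0,0,0],
    [0.1,-0.9,0,0,0,0],
    [0.1,-0.9,0,0,0,0],
  ],
)

```text
clock: 2.35
position: [0.466, -0.0128, 0.181]
tcp_rot: [[0.964, 0.265, -0.001], [0.265, -0.964, -0.0], [-0.001, -0.0, -1.0]]
force: [-0.6, -0.3, 0.5]
width: 0.0513
gripper_force: 0.0
```

Request:
move_arm(
  motion=[
    [0.0,-0.9,-0.3,0,0,0],
    [0.0,-0.9,-0.3,0,0,0],
    [0,-0.9,-0.3,0,0,0],
  ],
)

```text
clock: 2.72
position: [0.4653, -0.1017, 0.1504]
tcp_rot: [[0.964, 0.266, -0.002], [0.266, -0.964, 0.001], [-0.002, -0.001, -1.0]]
force: [0.4, -0.6, -0.0]
width: 0.0514
gripper_force: 0.0
```

Request:
move_arm(
  motion=[
    [0.02,-0.89,0,0,0,0],
    [0.02,-0.89,0,0,0,0],
    [0.02,-0.89,-0.5,0,0,0],
    [0.02,-0.89,-0.96,0,0,0],
    [0.02,-0.89,-0.96,0,0,0],
  ],
)

```text
clock: 3.35
position: [0.4654, -0.1873, 0.0529]
tcp_rot: [[0.963, 0.269, -0.007], [0.269, -0.963, 0.004], [-0.006, -0.006, -1.0]]
force: [0.4, 0.3, -0.4]
width: 0.0513
gripper_force: 0.0
```

```bash
python3 - <<'E'
from h import *
for n in('top','side'):
    im=read_camera(n); cv2.imwrite(f'pics/{n}1.png',im)
s=cv2.imread('pics/side1.png')[180:340,200:400]; t=cv2.imread('pics/top1.png')[150:260,250:370]
c=np.zeros((600,800,3),'uint8'); a=cv2.resize(s,(480,384)); b=cv2.resize(t,(320,293)); c[:384,:480]=a; c[:293,480:]=b
cv2.imwrite('pics/c1.png',c[:390]); print(manip.get_obs()['q'])
E
```

```text
[-4.67729867e-01  4.16527236e-01  1.87194742e+00  5.35154999e-04
  8.53328305e-01  8.29963852e-01]
```

View pics/c1.png

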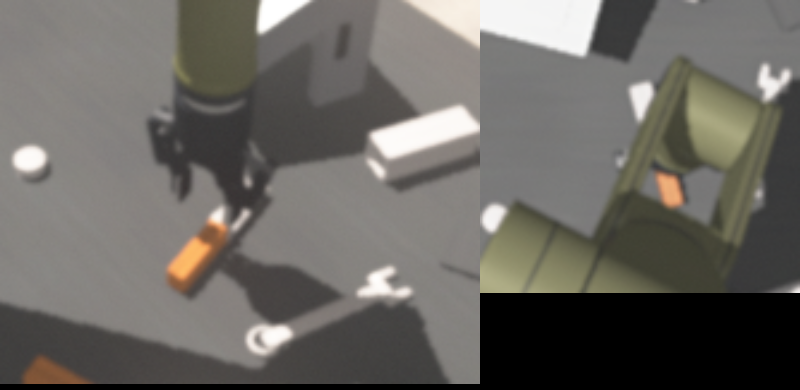

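```bash
python3 - <<'E'
from h import *
d=np.array([np.cos(.267),np.sin(.267)]);o=np.array([.4672,-.1907])
for s in(-.06,-.03,0,.03,.105): print(s,[proj(n,[*(o+d*s),.026 if s<.1 else .0145]).round(1).tolist() for n in('top','side')])
print(manip.get_obs()['position'])
E
```

```text
-0.06 [[321.7, 226.0], [272.2, 291.4]]
-0.03 [[319.3, 217.6], [279.1, 283.3]]
0 [[317.0, 209.3], [285.8, 275.6]]
0.03 [[314.6, 200.9], [292.3, 268.0]]
0.105 [[308.4, 180.8], [307.3, 253.1]]
[ 0.46852626 -0.18921322  0.05598806]
```

Request:
move_arm(
  motion=[
    [-0.08,-0.02,0,0,0,0],
    [-0.08,-0.02,-0.25,0,0,0],
    [-0.08,-0.02,-0.5,0,0,0],
    [-0.08,-0.02,-0.5,0,0,0],
    [-0.08,-0.02,-0.5,0,0,0],
    [-0.08,-0.02,-0.5,0,0,0],
  ],
)

```text
clock: 4.2
position: [0.4609, -0.1928, 0.0067]
tcp_rot: [[0.963, 0.268, 0.002], [0.268, -0.963, -0.001], [0.002, 0.002, -1.0]]
force: [-0.3, 0.1, -0.4]
width: 0.0512
gripper_force: 0.0
```

Request:
move_arm(
  motion=[
    [0,0,0,0,0,0],
    [0,0,0,0,0,0],
    [0,0,0,0,0,0],
    [0,0,0,0,0,0],
    [0,0,0,0,0,0],
  ],
  gripper=-1,
)

```text
clock: 4.82
position: [0.4608, -0.1928, 0.0062]
tcp_rot: [[0.963, 0.268, 0.002], [0.268, -0.963, -0.001], [0.001, 0.002, -1.0]]
force: [-0.4, -1.2, 6.2]
width: 0.0211
gripper_force: 59.5
```

Request:
move_arm(
  motion=[
    [0,0,0.5,0,0,0],
    [-0.1,0.2,1,0,0,0],
    [-0.1,0.2,1,0,0,0],
  ],
)

```text
clock: 5.2
position: [0.4512, -0.1722, 0.1085]
tcp_rot: [[0.963, 0.269, 0.005], [0.269, -0.963, -0.002], [0.005, 0.004, -1.0]]
force: [0.5, -0.3, -1.6]
width: 0.0207
gripper_force: 59.5
```

```bash
cat > feed.py <<'E'
from h import *
from scipy.optimize import least_squares
C0={'top':[[226,154],[289,169],[298,132],[233,116]],'side':[[259,157],[293,202],[336,173],[298,133]]} # FL FR RR RL
def refine(n,c):
    g=cv2.imread(f'pics/{n}0.png').min(2).astype(float); c=np.array(c,float); m=c.mean(0); L=[]
    for i in range(4):
        a,b=c[i],c[(i+1)%4]; nrm=np.array([b[1]-a[1],a[0]-b[0]]); nrm/=np.linalg.norm(nrm)
        if nrm@((a+b)/2-m)<0: nrm=-nrm
        P=[]
        for f in np.linspace(.15,.85,25):
            o=a+f*(b-a); ts=np.arange(-4,4.01,.1); q=o+ts[:,None]*nrm
            v=cv2.remap(g.astype('float32'),q[:,0].astype('float32')[:,None],q[:,1].astype('float32')[:,None],1).ravel()
            P.append(o+nrm*ts[np.argmin(np.gradient(cv2.GaussianBlur(v[:,None],(1,9),2).ravel()))])
        P=np.float32(P); vx,vy,x,y=cv2.fitLine(P,cv2.DIST_HUBER,0,.01,.01).ravel(); L.append(np.cross([x,y,1],[x+vx,y+vy,1]))
    r=[np.cross(L[i-1],L[i]) for i in range(4)]; return np.array([q[:2]/q[2] for q in r])
s,c=np.sin(np.radians(25)),np.cos(np.radians(25))
O={n:refine(n,C0[n]) for n in C0}
for a,b in zip(O['top'],O['side']): p,e=tri(a,b); print(a.round(1),b.round(1),p.round(4),round(e,4))
def corners(x,y,psi,dz):
    R=cv2.Rodrigues(np.array([0,0,psi]))[0]
    return [np.array([x,y,0])+R@[-.09+u*c,v,.13+dz+u*s] for u,v in((0,.11),(0,-.11),(.13,-.11),(.13,.11))]
def f(p): return np.concatenate([np.array([proj(n,q) for q in corners(*p)])-O[n] for n in O]).ravel()
r=least_squares(f,[.69,0,-.23,.003]); print(r.x.round(4),np.round(r.fun.reshape(-1,2),1).tolist())
E
python3 feed.py
```

```text
[223.5 153.7] [257.7 157.1] [0.6373 0.1313 0.1306] 0.0014
[289.4 171.2] [293.5 204. ] [ 0.5815 -0.0866  0.1298] 0.0013
[300.3 130.8] [337.5 173.8] [ 0.7033 -0.1173  0.1878] 0.0004
[232.8 113.6] [296.3 130.6] [0.7575 0.1001 0.1888] 0.0009
[ 0.6993 -0.0015 -0.2474  0.003 ] [[1.1, -0.5], [-0.2, -1.1], [-0.8, 1.2], [0.4, 1.5], [1.5, -0.3], [1.2, -1.7], [-1.6, 0.1], [-0.5, 1.0]]
```

```bash
cat > plan.py <<'E'
from h import *
from scipy.spatial.transform import Rotation as Ro
F=np.array([.6993,-.0015,0]); PSI=-.2474; TIP=np.array([.112,0,-.008])
Rf=Ro.from_euler('z',PSI).as_matrix()
def W(p): return F+Rf@np.asarray(p,float)
def toolR(pitch): # blade pitch up, deg
    a=np.radians(pitch); x=Rf@[np.cos(a),0,np.sin(a)]; y=Rf@[0,-1.,0]; return np.c_[x,y,np.cross(x,y)]
def tcp(tipF,pitch): R=toolR(pitch); return W(tipF)-R@TIP,R
def step(tipF,pitch,frm=None):
    o=manip.get_obs(); p0,R0=frm or (o['position'],o['tcp_rot']); p,R=tcp(tipF,pitch)
    sh=(p-p0)/.1; rv=Ro.from_matrix(R@np.asarray(R0).T).as_rotvec()/np.pi
    print('shift',sh.round(2),'rot',rv.round(3),'tcp',p.round(4)); return p,R
u=np.array([np.cos(np.radians(25)),0,np.sin(np.radians(25))]); nn=np.array([-u[2],0,u[0]])
EDGE=np.array([-.09,0,.130]); SLOT=EDGE-.005*nn
E
python3 - <<'E'
from plan import *
step(SLOT-.04*u,25); print(W(SLOT))
E
```

```text
shift [ 0.33  2.25 -0.54] rot [ 0.003 -0.139 -0.163] tcp [0.4838 0.0529 0.054 ]
[0.61408904 0.02002209 0.12546846]
```

Request:
move_arm(
  motion=[
    [-0.3,0.4,0,0,-0.046,-0.054],
    [-0.3,0.9,0,0.001,-0.092,-0.108],
    [-0.3,0.9,0,0.002,-0.139,-0.163],
    [-0.3,0.9,0,0.003,-0.139,-0.163],
    [-0.3,0.9,0,0.003,-0.139,-0.163],
  ],
)

```text
clock: 5.82
position: [0.4166, -0.0809, 0.1034]
tcp_rot: [[0.883, -0.244, 0.402], [-0.224, -0.97, -0.097], [0.413, -0.004, -0.911]]
force: [-0.3, 0.1, -1.5]
width: 0.0206
gripper_force: 59.6
```

Request:
move_arm(
  motion=[
    [0,0.5,0,0,0,0],
    [0,0.9,0,0,0,0],
    [0,0.9,0,0,0,0],
  ],
)

```text
clock: 6.2
position: [0.4214, 0.0079, 0.1053]
tcp_rot: [[0.88, -0.245, 0.406], [-0.223, -0.97, -0.1], [0.419, -0.002, -0.908]]
force: [0.3, 0.3, -1.4]
width: 0.0207
gripper_force: 59.6
```

Request:
move_arm(
  motion=[
    [0,0.45,-0.2,0,0,0],
    [0.3,0.45,-0.5,0,0,0],
    [0.6,0.45,-0.54,0,0,0],
    [0.6,0.45,-0.54,0,0,0],
    [0.6,0.45,-0.54,0,0,0],
  ],
)

```text
clock: 6.82
position: [0.4808, 0.0512, 0.0534]
tcp_rot: [[0.882, -0.245, 0.402], [-0.224, -0.97, -0.098], [0.413, -0.004, -0.911]]
force: [0.1, -0.4, -1.3]
width: 0.0209
gripper_force: 59.6
```

```bash
python3 - <<'E'
from plan import *
for n in('top','side'):
    cv2.imwrite(f'pics/{n}2.png',read_camera(n))
step(SLOT-.04*u,25); o=manip.get_obs(); t=o['position']+o['tcp_rot']@TIP
print('q',o['q'],'F',o['force'],'tip',t)
P=[proj(n,t) for n in('top','side')]; S=[proj(n,W(SLOT)) for n in('top','side')]; print(P,S)
c=[]
for i,n in enumerate(('top','side')):
    x,y=(P[i]-[40,50]).astype(int); im=cv2.resize(cv2.imread(f'pics/{n}2.png')[y:y+100,x:x+80],(400,500),interpolation=cv2.INTER_CUBIC)
    for q,col in((P[i],(0,0,255)),(S[i],(255,0,0))): cv2.circle(im,tuple(int(v) for v in (q-[x,y]+.5)*5),3,col,-1)
    c.append(im); print(x,y)
cv2.imwrite('pics/c2.png',np.hstack(c))
E
```

```text
shift [0.04 0.02 0.  ] rot [-0.002 -0.003 -0.   ] tcp [0.4838 0.0529 0.054 ]
q [ 0.13450109  0.33366648  2.25058199 -0.77139828  0.21721437  2.68237414] F [-0.42526666  0.09560637 -1.54630688] tip [0.57553256 0.02686914 0.10738191]
[array([254.68806928, 173.86341658]), array([264.24917016, 189.45738197])] [array([256.91979022, 161.48150257]), array([276.56543191, 180.08756516])]
214 123
224 139
```

View pics/c2.png

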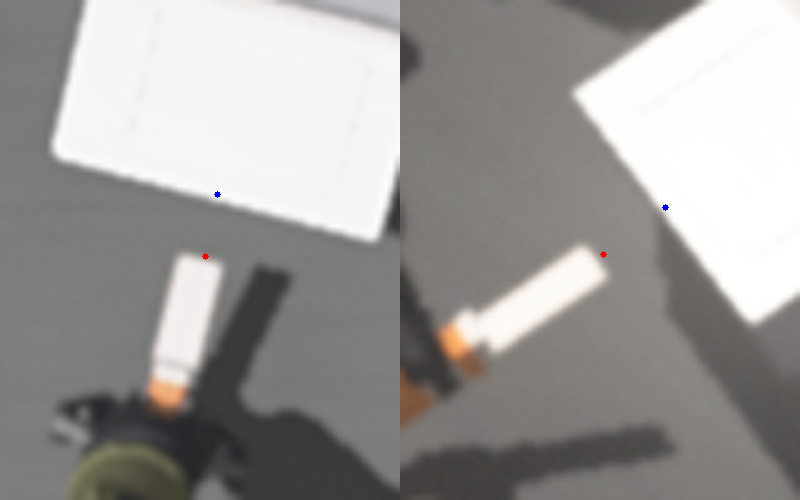

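```bash
python3 - <<'E'
from plan import *
o=manip.get_obs(); p,e=tri([253.9,174.1],[262.5,190.5]); print(p,e,o['tcp_rot'].T@(p-o['position']))
E
```

```text
[0.57415105 0.03031864 0.10240965] 0.00321760533860786 [ 0.10794965 -0.00298388 -0.00436378]
```

```bash
sed -i 's/TIP=np.array.*/TIP=np.array([.110,0,-.006]); YAW=[16.]/' plan.py; sed -i 's/return np.c_\[x,y,np.cross(x,y)\]/return np.c_[x,y,np.cross(x,y)]@Ro.from_euler("z",-YAW[0],degrees=True).as_matrix()/' plan.py
python3 - <<'E'
from plan import *
f=step(SLOT-.03*u,23); g=step(SLOT-.008*u,23,f); step(SLOT+.04*u,23,g)
E
```

```text
shift [ 0.08 -0.31  0.12] rot [-0.034  0.017  0.081] tcp [0.4882 0.0205 0.066 ]
shift [ 0.19 -0.05  0.09] rot [0. 0. 0.] tcp [0.5075 0.0157 0.0752]
shift [ 0.42 -0.11  0.2 ] rot [0. 0. 0.] tcp [0.5497 0.005  0.0955]
```

Request:
move_arm(
  motion=[
    [0.0,-0.15,0.06,-0.017,0.008,0.04],
    [0.0,-0.31,0.12,-0.034,0.017,0.081],
    [0.08,-0.31,0.12,-0.034,0.017,0.081],
    [0.08,-0.31,0.12,-0.034,0.017,0.081],
  ],
)

```text
clock: 7.42
position: [0.4893, 0.0202, 0.0668]
tcp_rot: [[0.925, 0.008, 0.38], [0.047, -0.994, -0.095], [0.377, 0.106, -0.92]]
force: [-0.7, -0.2, -0.6]
width: 0.0208
gripper_force: 59.7
```

Request:
move_arm(
  motion=[
    [0.1,-0.03,0.05,0,0,0],
    [0.19,-0.05,0.09,0,0,0],
    [0.19,-0.05,0.09,0,0,0],
    [0.19,-0.05,0.09,0,0,0],
  ],
)

```text
clock: 7.92
position: [0.5065, 0.016, 0.0745]
tcp_rot: [[0.926, 0.01, 0.377], [0.049, -0.994, -0.095], [0.374, 0.106, -0.921]]
force: [-0.4, 0.7, -1.7]
width: 0.0208
gripper_force: 59.7
```

```bash
python3 - <<'E'
from plan import *
for n in('top','side'):
    cv2.imwrite(f'pics/{n}3.png',read_camera(n))
o=manip.get_obs(); t=o['position']+o['tcp_rot']@TIP
print('q',o['q'],'F',o['force'],'tip',t, 'inF',Rf.T@(t-F)-SLOT)
P=[proj(n,t) for n in('top','side')]; S=[proj(n,W(SLOT)) for n in('top','side')]
c=[]
for i,n in enumerate(('top','side')):
    x,y=(P[i]-[40,50]).astype(int); im=cv2.resize(cv2.imread(f'pics/{n}3.png')[y:y+100,x:x+80],(400,500),interpolation=cv2.INTER_CUBIC)
    for q,col in((P[i],(0,0,255)),(S[i],(255,0,0))): cv2.circle(im,tuple(int(v) for v in (q-[x,y]+.5)*5),2,col,-1)
    c.append(im); print(x,y)
cv2.imwrite('pics/c3.png',np.hstack(c))
E
```

```text
q [ 0.02434734  0.30148376  2.16308067 -0.34888834  0.30836911  1.87713462] F [-0.05279715 -0.03576167 -2.73497228] tip [0.60627799 0.02206319 0.12106354] inF [-8.07304889e-03  6.61498001e-05 -4.40492185e-03]
216 114
233 132
```

View pics/c3.png

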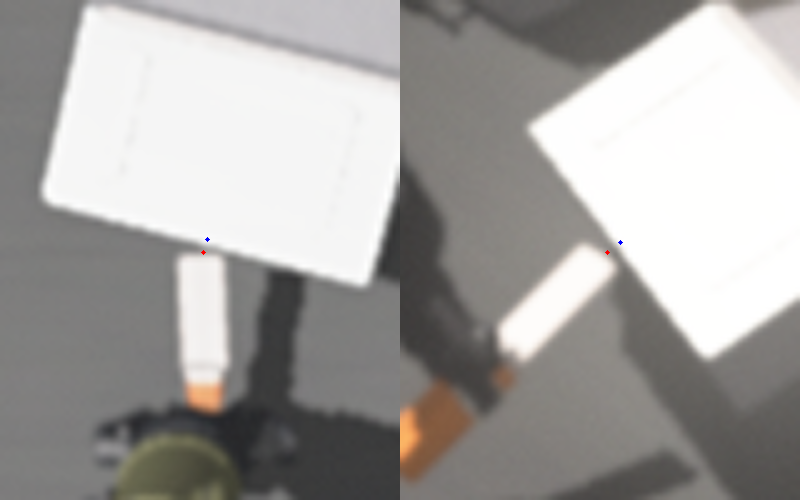

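Request:
move_arm(
  motion=[
    [0.0,0,0.015,0,0,0],
    [0.05,-0.01,0.04,0,0,0],
    [0.09,-0.02,0.06,0,0,0],
    [0.13,-0.03,0.08,0,0,0],
    [0.17,-0.04,0.1,0,0,0],
  ],
)

```text
clock: 8.65
position: [0.5253, 0.0118, 0.0851]
tcp_rot: [[0.926, 0.01, 0.379], [0.05, -0.994, -0.095], [0.375, 0.106, -0.921]]
force: [0.4, 0.4, -1.3]
width: 0.0207
gripper_force: 59.7
```

```bash
cat > st.py <<'E'
from plan import *
o=manip.get_obs(); t=o['position']+o['tcp_rot']@TIP; d=Rf.T@(t-F)-SLOT
print('q',o['q'].round(3),'F',o['force'].round(1),'T',o['torque'].round(2),'tip rel slot: along',round(d@u*1e3,1),'y',round(d[1]*1e3,1),'normal',round(d@nn*1e3,1))
E
python3 st.py
```

```text
q [ 0.012  0.297  2.116 -0.29   0.353  1.806] F [ 0.4  0.4 -1.3] T [ 0.05  0.25 -0.04] tip rel slot: along 12.7 y 0.5 normal 1.2
```

Request:
move_arm(
  motion=[
    [0.06,-0.015,0.03,0,0,0],
    [0.13,-0.03,0.06,0,0,0],
    [0.2,-0.05,0.09,0,0,0],
    [0.26,-0.07,0.12,0,0,0],
    [0.29,-0.08,0.14,0,0,0],
    [0.29,-0.08,0.14,0,0,0],
  ],
)

```text
clock: 9.4
position: [0.5542, 0.0038, 0.099]
tcp_rot: [[0.925, 0.01, 0.379], [0.049, -0.994, -0.095], [0.376, 0.106, -0.921]]
force: [-0.0, 0.3, -1.9]
width: 0.0209
gripper_force: 59.7
```

```bash
python3 st.py; python3 - <<'E'
from plan import *
c=[]
o=manip.get_obs(); t=o['position']+o['tcp_rot']@TIP
for n in('top','side'):
    x,y=(proj(n,t)-[40,50]).astype(int); im=read_camera(n); cv2.imwrite(f'pics/{n}4.png',im); c.append(cv2.resize(im[y:y+100,x:x+80],(400,500)))
cv2.imwrite('pics/c4.png',np.hstack(c))
E
```

```text
q [-0.008  0.3    2.043 -0.228  0.417  1.723] F [-0.   0.3 -1.9] T [ 0.07  0.28 -0.02] tip rel slot: along 45.7 y -0.2 normal 1.2
```

View pics/c4.png

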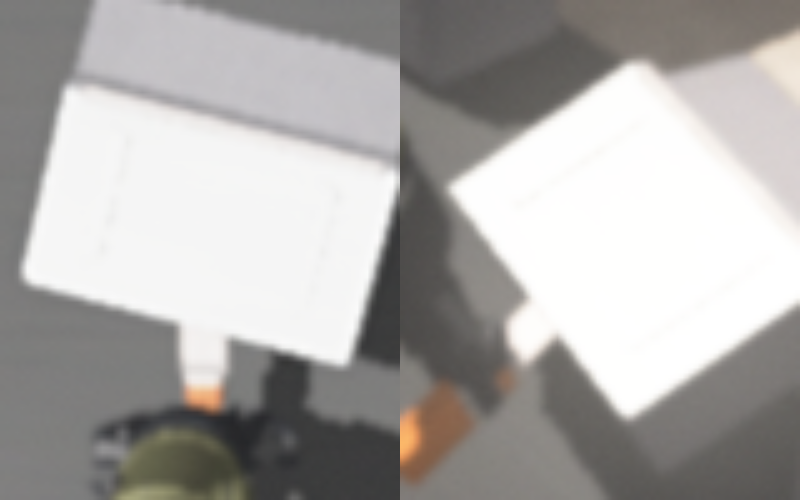

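```bash
cat > lev.py <<'E'
from plan import *
H=EDGE+.13*u
def tgt(th):
    a=np.radians(205-th); ins=.045 if th<=20 else max(.015,.045-.0015*(th-20)); p=max(23-th,0.)
    e=H+.13*np.array([np.cos(a),0,np.sin(a)]); b=np.array([np.cos(np.radians(p)),0,np.sin(np.radians(p))])
    plate=np.array([-np.cos(a),0,-np.sin(a)]); nrm=np.array([plate[2]*-1,0,plate[0]])
    if th<=24: t=e+ins*b-.0015*nrm
    else: t=e+ins*plate-.0015*nrm
    return tcp(t,p)
def rows(start,ths):
    p0,R0=tgt(start) if start is not None else (manip.get_obs()['position'],manip.get_obs()['tcp_rot'])
    for t in ths:
        p,R=tgt(t); print(t,np.r_[(p-p0)/.1,Ro.from_matrix(R@R0.T).as_rotvec()/np.pi].round(3).tolist())
E
python3 -c "
from lev import *
rows(None,[0,3,6,9,12,15,18,20]);print();rows(20,[24,28,32,36,40]);print();rows(40,[45,50,55,60,65,70])
print();rows(70,[75,80,85,90,95])"
```

```text
0 [-0.002, 0.002, 0.007, -0.0, -0.0, 0.0]
3 [-0.043, 0.012, 0.098, 0.004, 0.016, 0.0]
6 [-0.079, 0.022, 0.191, 0.008, 0.032, 0.0]
9 [-0.111, 0.03, 0.285, 0.012, 0.048, 0.0]
12 [-0.138, 0.036, 0.381, 0.016, 0.064, 0.0]
15 [-0.16, 0.042, 0.478, 0.02, 0.08, 0.0]
18 [-0.177, 0.046, 0.577, 0.024, 0.097, 0.0]
20 [-0.186, 0.049, 0.643, 0.027, 0.107, 0.0]

24 [-0.068, 0.017, 0.122, 0.004, 0.016, -0.0]
28 [-0.126, 0.032, 0.196, 0.004, 0.016, -0.0]
32 [-0.179, 0.045, 0.271, 0.004, 0.016, -0.0]
36 [-0.226, 0.057, 0.353, 0.004, 0.016, -0.0]
40 [-0.267, 0.067, 0.443, 0.004, 0.016, -0.0]

45 [0.028, -0.007, 0.096, 0.0, 0.0, 0.0]
50 [0.064, -0.016, 0.189, 0.0, 0.0, 0.0]
55 [0.108, -0.027, 0.279, 0.0, 0.0, 0.0]
60 [0.159, -0.04, 0.364, 0.0, 0.0, 0.0]
65 [0.217, -0.055, 0.445, 0.0, 0.0, 0.0]
70 [0.282, -0.071, 0.519, 0.0, 0.0, 0.0]

75 [0.071, -0.018, 0.069, 0.0, 0.0, 0.0]
80 [0.147, -0.037, 0.131, 0.0, 0.0, 0.0]
85 [0.229, -0.058, 0.186, 0.0, 0.0, 0.0]
90 [0.314, -0.079, 0.233, 0.0, 0.0, 0.0]
95 [0.404, -0.102, 0.273, 0.0, 0.0, 0.0]
```

Request:
move_arm(
  motion=[
    [-0.04,0.01,0.1,0.004,0.016,0],
    [-0.08,0.02,0.19,0.008,0.032,0],
    [-0.11,0.03,0.285,0.012,0.048,0],
    [-0.14,0.036,0.38,0.016,0.064,0],
    [-0.16,0.042,0.48,0.02,0.08,0],
    [-0.177,0.046,0.577,0.024,0.097,0],
    [-0.186,0.049,0.643,0.027,0.107,0],
    [-0.186,0.049,0.643,0.027,0.107,0],
  ],
)

```text
clock: 10.5
position: [0.535, 0.0087, 0.1626]
tcp_rot: [[0.998, 0.031, 0.052], [0.031, -0.999, -0.012], [0.051, 0.014, -0.999]]
force: [0.2, 0.3, -1.5]
width: 0.0207
gripper_force: 59.6
```

```bash
python3 st.py; python3 - <<'E'
from plan import *
c=[]
o=manip.get_obs(); t=o['position']+o['tcp_rot']@TIP
for n in('top','side'):
    x,y=(proj(n,t)-[40,50]).astype(int); im=read_camera(n); cv2.imwrite(f'pics/{n}5.png',im); c.append(cv2.resize(im[y:y+100,x:x+80],(400,500)))
cv2.imwrite('pics/c5.png',np.hstack(c))
E
```

```text
q [-0.056  0.291  1.726 -0.011  1.073  1.489] F [ 0.2  0.3 -1.5] T [-0.03  0.1   0.04] tip rel slot: along 49.1 y -0.1 normal 30.9
```

View pics/c5.png

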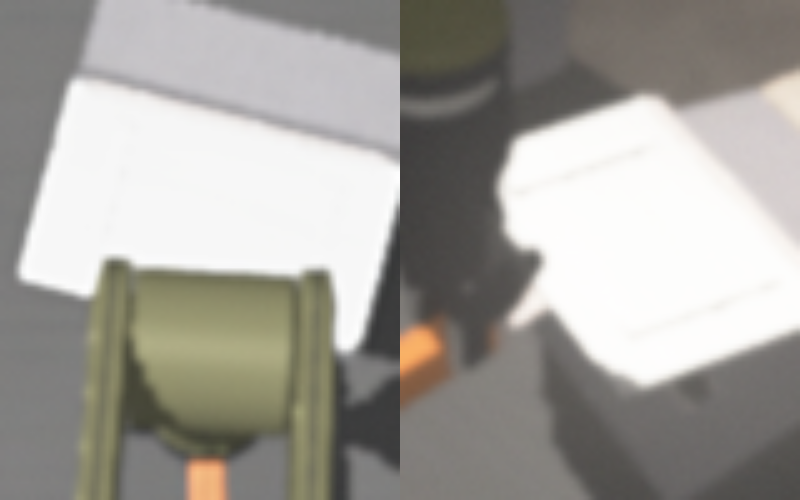

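```bash
python3 - <<'E'
from lev import *
o=manip.get_obs(); t=o['position']+o['tcp_rot']@TIP
for n in('top','side'):
    x,y=(proj(n,t)-[40,50]).astype(int)
    print(n,x,y,'seen FR',(x+ (345 if n=='top' else 230)/5, y+(350 if n=='top' else 387)/5))
    for th in(0,10,15,20,25):
        a=np.radians(205-th); e=H+.13*np.array([np.cos(a),-.11/.13,np.sin(a)]); e2=H+.13*np.array([np.cos(a),.11/.13,np.sin(a)]); print(th,proj(n,W(e)).round(1),proj(n,W(e2)).round(1))
E
```

```text
top 219 99 seen FR (np.float64(288.0), np.float64(169.0))
0 [289.1 170.2] [224.6 153.5]
10 [289.  171.4] [223.6 154.4]
15 [289.1 171.5] [223.2 154.4]
20 [289.3 171.4] [222.9 154.1]
25 [289.5 170.9] [222.7 153.6]
side 247 113 seen FR (np.float64(293.0), np.float64(190.4))
0 [294.7 203.2] [259.3 157.6]
10 [292.4 197.9] [256.9 152.3]
15 [291.8 194.9] [256.1 149.4]
20 [291.5 191.7] [255.6 146.3]
25 [291.5 188.3] [255.4 143.1]
```

The cover's front-right corner has risen to side row 190, which means the cover is about 20° open on the blade. I'll continue the swing.

Request:
move_arm(
  motion=[
    [-0.07,0.017,0.122,0.004,0.016,0],
    [-0.126,0.032,0.196,0.004,0.016,0],
    [-0.18,0.045,0.271,0.004,0.016,0],
    [-0.226,0.057,0.353,0.004,0.016,0],
    [-0.267,0.067,0.443,0.004,0.016,0],
    [-0.267,0.067,0.443,0.004,0.016,0],
  ],
)

```text
clock: 11.35
position: [0.5078, 0.0158, 0.2084]
tcp_rot: [[1.0, 0.031, 0.002], [0.031, -1.0, 0.0], [0.002, -0.0, -1.0]]
force: [-0.2, -0.2, -2.7]
width: 0.0206
gripper_force: 59.5
```

Request:
move_arm(
  motion=[
    [0.028,-0.007,0.096,0,0,0],
    [0.064,-0.016,0.189,0,0,0],
    [0.108,-0.027,0.279,0,0,0],
    [0.16,-0.04,0.364,0,0,0],
    [0.217,-0.055,0.445,0,0,0],
    [0.282,-0.07,0.52,0,0,0],
    [0.282,-0.07,0.52,0,0,0],
  ],
)

```text
clock: 12.22
position: [0.539, 0.0081, 0.2605]
tcp_rot: [[1.0, 0.031, 0.006], [0.031, -1.0, -0.0], [0.006, 0.0, -1.0]]
force: [0.4, -0.1, -1.4]
width: 0.0208
gripper_force: 59.7
```

```bash
python3 st.py; python3 - <<'E'
from plan import *
for n in('top','side'):
    cv2.imwrite(f'pics/{n}6.png',read_camera(n))
c=[cv2.resize(cv2.imread(f'pics/{n}6.png')[60:210,r:r+120],(400,500)) for n,r in(('top',195),('side',235))]
cv2.imwrite('pics/c6.png',np.hstack(c))
E
```

```text
q [-0.063  0.232  1.539  0.     1.365  1.477] F [ 0.4 -0.1 -1.4] T [0.02 0.03 0.02] tip rel slot: along 92.4 y 0.2 normal 113.4
```

View pics/c6.png

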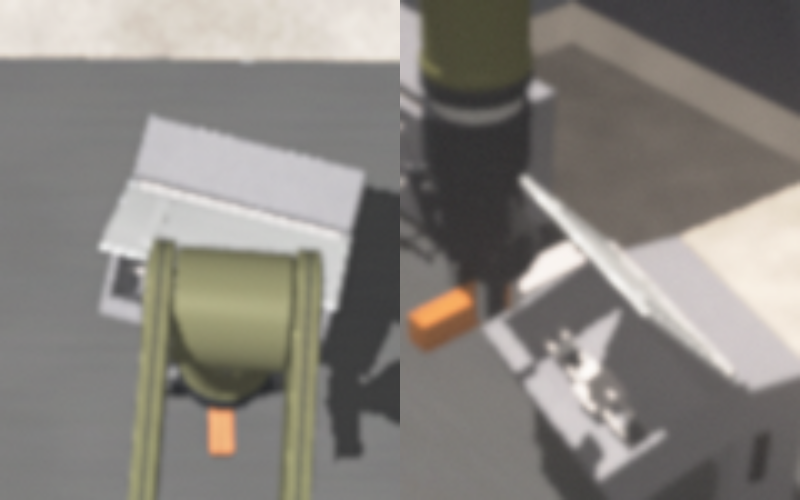

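The cover is about 70° open and the blade is still under it; the well and carriage are visible. I'll push the cover on to its stop.

Request:
move_arm(
  motion=[
    [0.07,-0.018,0.07,0,0,0],
    [0.147,-0.037,0.13,0,0,0],
    [0.23,-0.058,0.186,0,0,0],
    [0.314,-0.08,0.233,0,0,0],
    [0.4,-0.1,0.27,0,0,0],
    [0.42,-0.1,0.27,0,0,0],
    [0.42,-0.1,0.27,0,0,0],
  ],
)

```text
clock: 13.2
position: [0.5784, -0.0016, 0.2863]
tcp_rot: [[1.0, 0.031, 0.001], [0.031, -1.0, 0.0], [0.001, -0.0, -1.0]]
force: [-4.6, -0.0, -1.6]
width: 0.0213
gripper_force: 59.7
```

```bash
python3 st.py
```

```text
q [-0.076  0.275  1.413  0.     1.453  1.464] F [-4.6 -0.  -1.6] T [ 0.02  0.78 -0.05] tip rel slot: along 139.8 y 0.5 normal 119.0
```

Request:
move_arm(
  motion=[
    [0.05,-0.01,0,0,0,0],
    [0.08,-0.02,0,0,0,0],
    [0.08,-0.02,0,0,0,0],
  ],
)

```text
clock: 13.58
position: [0.5804, -0.002, 0.2844]
tcp_rot: [[0.999, 0.032, -0.012], [0.032, -0.999, 0.003], [-0.012, -0.003, -1.0]]
force: [-14.1, 3.9, -1.4]
width: 0.0207
gripper_force: 59.7
```

Request:
move_arm(
  motion=[
    [-0.3,0,0,0,0,0],
    [-0.8,0,0,0,0,0],
    [-1,0,0,0,0,0],
    [-1,0,0,0,0,0],
  ],
)

```text
clock: 14.08
position: [0.4872, -0.0036, 0.2876]
tcp_rot: [[1.0, 0.031, 0.006], [0.031, -1.0, -0.0], [0.006, 0.0, -1.0]]
force: [1.3, 0.2, -1.0]
width: 0.0207
gripper_force: 59.7
```

Request:
move_arm(
  motion=[
    [-0.3,0,0,0,0,0],
    [-0.4,0,0.1,0,0,0],
    [-0.4,0,0.1,0,0,0],
  ],
)

```text
clock: 14.45
position: [0.4489, -0.0037, 0.2981]
tcp_rot: [[0.999, 0.031, 0.007], [0.031, -1.0, -0.0], [0.007, 0.0, -1.0]]
force: [0.5, -0.0, -1.0]
width: 0.0209
gripper_force: 59.7
```

```bash
python3 st.py; python3 - <<'E'
from plan import *
for n in('top','side'):
    cv2.imwrite(f'pics/{n}7.png',read_camera(n))
c=[cv2.resize(cv2.imread(f'pics/{n}7.png')[y:y+120,r:r+80],(400,600),interpolation=cv2.INTER_CUBIC) for n,r,y in(('top',220,90),('side',255,90))]
cv2.imwrite('pics/c7.png',np.hstack(c))
D=.008
for yy in(-.03,0,.03):
    p=EDGE+.05*u-D*nn; p[1]=yy; print(yy,[((proj(n,W(p))+.5-o)*5).round().tolist() for n,o in(('top',(220,90)),('side',(255,90)))])
E
```

```text
q [-1.030e-01  7.400e-02  1.641e+00  1.000e-03  1.420e+00  1.437e+00] F [ 0.5 -0.  -1. ] T [0.01 0.03 0.01] tip rel slot: along 31.8 y -33.2 normal 183.1
-0.03 [[250.0, 299.0], [212.0, 436.0]]
0 [[205.0, 287.0], [186.0, 405.0]]
0.03 [[161.0, 276.0], [161.0, 375.0]]
```

View pics/c7.png

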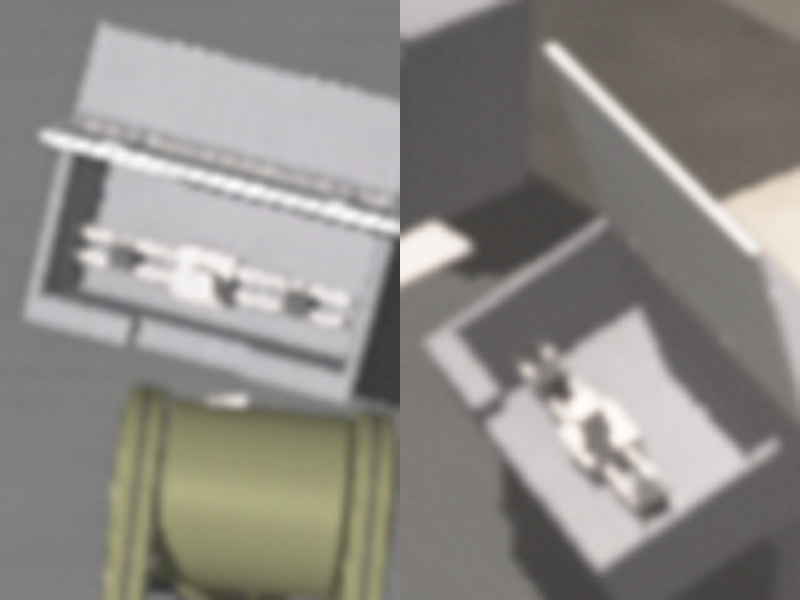

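```bash
python3 - <<'E'
from plan import *
YAW[0]=0.
P=EDGE+.058*u-.021*nn+np.array([0,-.040,0])
a=step(P+np.array([-.01,0,.06]),-10); b=step(P,-10,a); step(P+np.array([0,.05,0]),-10,b)
E
```

```text
shift [ 0.97 -0.   -0.88] rot [ 0.006  0.057 -0.088] tcp [ 0.5461 -0.0041  0.2087]
shift [ 0.1  -0.02 -0.6 ] rot [0. 0. 0.] tcp [ 0.5558 -0.0065  0.1487]
shift [0.12 0.48 0.  ] rot [0. 0. 0.] tcp [0.568  0.042  0.1487]
```

Request:
move_arm(
  motion=[
    [0.0,0,0,0.003,0.028,-0.044],
    [0.0,0,0,0.006,0.057,-0.088],
    [0.5,0,-0.4,0.006,0.057,-0.088],
    [0.97,0,-0.88,0.006,0.057,-0.088],
    [0.97,0,-0.88,0.006,0.057,-0.088],
    [0.97,0,-0.88,0.006,0.057,-0.088],
  ],
)

```text
clock: 15.3
position: [0.5441, -0.0034, 0.2075]
tcp_rot: [[0.954, -0.244, -0.173], [-0.24, -0.97, 0.043], [-0.178, 0.001, -0.984]]
force: [-0.4, 0.3, -1.6]
width: 0.0202
gripper_force: 59.6
```

Request:
move_arm(
  motion=[
    [0.1,-0.02,0,0,0,0],
    [0.1,-0.02,-0.2,0,0,0],
    [0.1,-0.02,-0.4,0,0,0],
    [0.1,-0.02,-0.6,0,0,0],
    [0.1,-0.02,-0.6,0,0,0],
    [0.1,-0.02,-0.6,0,0,0],
  ],
)

```text
clock: 16.05
position: [0.5547, -0.0056, 0.1503]
tcp_rot: [[0.955, -0.244, -0.168], [-0.24, -0.97, 0.042], [-0.173, -0.0, -0.985]]
force: [0.3, 0.2, -1.1]
width: 0.021
gripper_force: 59.7
```

```bash
python3 st.py; python3 - <<'E'
from plan import *
for n in('top','side'):
    cv2.imwrite(f'pics/{n}8.png',read_camera(n))
c=[cv2.resize(cv2.imread(f'pics/{n}8.png')[y:y+120,r:r+80],(400,600),interpolation=cv2.INTER_CUBIC) for n,r,y in(('top',220,90),('side',255,90))]
cv2.imwrite('pics/c8.png',np.hstack(c))
E
```

```text
q [-0.103  0.438  1.53   0.026  1.346  1.706] F [ 0.3  0.2 -1.1] T [-0.01 -0.17  0.02] tip rel slot: along 57.6 y -39.3 normal -14.0
```

View pics/c8.png

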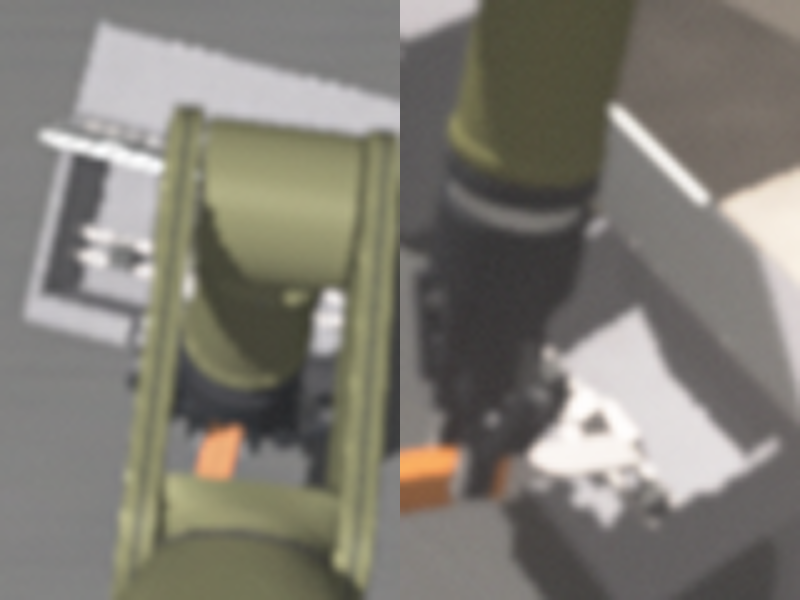

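The blade is down in the well to the right of the post, with no contact force. I'll push left.

Request:
move_arm(
  motion=[
    [0.025,0.1,0,0,0,0],
    [0.05,0.2,0,0,0,0],
    [0.07,0.28,0,0,0,0],
    [0.09,0.36,0,0,0,0],
    [0.1,0.41,0,0,0,0],
    [0.1,0.41,0,0,0,0],
  ],
)

```text
clock: 16.9
position: [0.5638, 0.0363, 0.1483]
tcp_rot: [[0.955, -0.243, -0.171], [-0.239, -0.97, 0.043], [-0.177, -0.0, -0.984]]
force: [0.4, -0.3, -2.1]
width: 0.0204
gripper_force: 59.7
```

```bash
python3 st.py
```

```text
q [-0.035  0.453  1.509  0.038  1.353  1.77 ] F [ 0.4 -0.3 -2.1] T [-0.05 -0.11  0.01] tip rel slot: along 55.2 y 3.7 normal -15.5
```

Request:
move_arm(
  motion=[
    [0.01,0.04,0,0,0,0],
    [0.02,0.08,0,0,0,0],
    [0.02,0.08,0,0,0,0],
  ],
)

```text
clock: 17.27
position: [0.5645, 0.0408, 0.1482]
tcp_rot: [[0.954, -0.245, -0.174], [-0.242, -0.97, 0.038], [-0.178, 0.006, -0.984]]
force: [-2.7, -8.8, -0.3]
width: 0.0205
gripper_force: 60.2
```

Request:
move_arm(
  motion=[
    [0.01,0.04,0,0,0,0],
    [0.015,0.06,0,0,0,0],
    [0.015,0.06,0,0,0,0],
  ],
)

```text
clock: 17.65
position: [0.5652, 0.0445, 0.1479]
tcp_rot: [[0.953, -0.246, -0.176], [-0.244, -0.969, 0.035], [-0.179, 0.01, -0.984]]
force: [-3.9, -14.1, -1.4]
width: 0.0208
gripper_force: 68.9
```

```bash
python3 st.py
```

```text
q [-0.017  0.458  1.502  0.032  1.359  1.794] F [ -3.9 -14.1  -1.4] T [-2.56  0.53 -0.99] tip rel slot: along 54.3 y 11.5 normal -15.8
```

Request:
move_arm(
  motion=[
    [-0.04,-0.15,0,0,0,0],
    [-0.04,-0.15,0,0,0,0],
    [-0.04,-0.15,0.4,0,0,0],
    [-0.04,-0.15,0.9,0,0,0],
    [-0.04,-0.15,1,0,0,0],
  ],
)

```text
clock: 18.27
position: [0.5657, 0.0356, 0.2522]
tcp_rot: [[0.956, -0.243, -0.163], [-0.239, -0.97, 0.044], [-0.169, -0.003, -0.986]]
force: [-0.3, -0.2, -1.9]
width: 0.0209
gripper_force: 60.1
```

Request:
move_arm(
  motion=[
    [-0.5,-0.2,0.4,0,0,0],
    [-1,-0.5,0.4,0,0,0],
    [-1,-0.7,0.4,0,0,0],
    [-1,-0.7,0.4,0,0,0],
  ],
)

```text
clock: 18.77
position: [0.4633, -0.0359, 0.288]
tcp_rot: [[0.954, -0.245, -0.171], [-0.241, -0.969, 0.044], [-0.176, -0.0, -0.984]]
force: [0.6, 0.7, -1.2]
width: 0.0207
gripper_force: 60.0
```

```bash
python3 st.py; python3 - <<'E'
from plan import *
print(manip.get_obs()['position'])
cs={}
for n in('top','side'):
    im=read_camera(n); cv2.imwrite(f'pics/{n}9.png',im); old=cv2.imread(f'pics/{n}7.png')
    x,y=(220,90) if n=='top' else (255,90)
    for nm,I in(('old',old),('new',im)):
        g=I[y:y+120,x:x+80].min(2); m=np.zeros_like(g); roi=(slice(35,75),slice(10,75)) if n=='top' else (slice(60,110),slice(15,60))
        m[roi]=(g[roi]>205)*255; k,l,s,ce=cv2.connectedComponentsWithStats(m)
        print(n,nm,[(s[i].tolist(),(ce[i]*5).round().tolist()) for i in range(1,k) if s[i,4]>8])
for yy in(-.03,0,.03):
    p=EDGE+.05*u-.034*nn; p[1]=yy; print(yy,[((proj(n,W(p))+.5-o)*5).round().tolist() for n,o in(('top',(220,90)),('side',(255,90)))])
a=cv2.imread('pics/side7.png').astype(int);b=cv2.imread('pics/side9.png').astype(int)
print('diff cover region',np.abs(a-b)[95:145,285:330].mean())
E
```

```text
q [-0.178  0.206  1.518  0.013  1.594  1.639] F [ 0.6  0.7 -1.2] T [-0.04 -0.13  0.04] tip rel slot: along 42.0 y -91.2 normal 144.9
[ 0.46327    -0.03589521  0.28802695]
top old [([37, 35, 38, 10, 78], [283.0, 196.0]), ([18, 46, 5, 2, 10], [100.0, 232.0]), ([27, 48, 30, 14, 159], [195.0, 269.0]), ([17, 50, 4, 3, 9], [93.0, 256.0]), ([62, 57, 8, 4, 19], [329.0, 293.0]), ([48, 58, 8, 4, 20], [256.0, 298.0]), ([63, 63, 5, 2, 9], [326.0, 317.0])]
top new [([37, 35, 38, 10, 78], [283.0, 196.0]), ([18, 46, 5, 2, 10], [100.0, 232.0]), ([26, 47, 20, 13, 119], [166.0, 261.0]), ([17, 50, 4, 3, 9], [93.0, 256.0]), ([40, 56, 5, 3, 13], [209.0, 286.0])]
side old [([31, 70, 29, 31, 423], [238.0, 419.0]), ([36, 102, 11, 8, 51], [204.0, 529.0])]
side new [([15, 64, 16, 7, 93], [110.0, 335.0]), ([29, 66, 31, 35, 456], [239.0, 410.0]), ([27, 80, 6, 7, 24], [149.0, 413.0]), ([38, 89, 8, 10, 29], [211.0, 467.0]), ([26, 91, 21, 19, 154], [184.0, 504.0])]
-0.03 [[253.0, 290.0], [227.0, 464.0]]
0 [[209.0, 279.0], [201.0, 433.0]]
0.03 [[165.0, 268.0], [177.0, 403.0]]
diff cover region 1.1773333333333333
```

```bash
python3 - <<'E'
from plan import *
o=manip.get_obs(); R=toolR(0)@Ro.from_euler('z',16,degrees=True).as_matrix()
print((Ro.from_matrix(R@o['tcp_rot'].T).as_rotvec()/np.pi).round(3))
E
```

```text
[-0.014 -0.055 -0.   ]
```

Request:
move_arm(
  motion=[
    [-0.1,-0.4,-0.4,-0.007,-0.028,0],
    [-0.1,-0.8,-0.8,-0.014,-0.055,0],
    [-0.1,-0.95,-1,-0.014,-0.055,0],
    [-0.1,-0.95,-1,-0.014,-0.055,0],
  ],
)

```text
clock: 19.38
position: [0.4528, -0.1301, 0.1866]
tcp_rot: [[0.97, -0.245, -0.003], [-0.245, -0.97, 0.001], [-0.003, -0.0, -1.0]]
force: [0.0, -0.1, -0.9]
width: 0.0208
gripper_force: 60.0
```

Request:
move_arm(
  motion=[
    [0,-0.2,-0.5,0,0,0],
    [0,-0.2,-1,0,0,0],
    [0,-0.2,-1,0,0,0],
  ],
)

```text
clock: 19.75
position: [0.4518, -0.1486, 0.0862]
tcp_rot: [[0.97, -0.243, -0.006], [-0.243, -0.97, 0.003], [-0.006, -0.001, -1.0]]
force: [-1.1, 0.1, -0.8]
width: 0.0207
gripper_force: 60.0
```

Request:
move_arm(
  motion=[
    [0,0,-0.3,0,0,0],
    [0,0,-0.6,0,0,0],
    [0,0,-0.7,0,0,0],
    [0,0,-0.7,0,0,0],
  ],
)

```text
clock: 20.25
position: [0.4546, -0.1504, 0.0194]
tcp_rot: [[0.97, -0.243, 0.002], [-0.243, -0.97, -0.001], [0.002, 0.001, -1.0]]
force: [0.3, -0.3, -1.9]
width: 0.0206
gripper_force: 60.1
```

Commanded z is now about 0.017 and there is no contact yet. I'll lower to contact in small steps, then release.

Request:
move_arm(
  motion=[
    [0,0,-0.04,0,0,0],
    [0,0,-0.08,0,0,0],
    [0,0,-0.1,0,0,0],
    [0,0,-0.1,0,0,0],
  ],
)

```text
clock: 20.75
position: [0.4532, -0.1505, 0.0084]
tcp_rot: [[0.97, -0.244, 0.001], [-0.244, -0.97, -0.001], [0.001, 0.001, -1.0]]
force: [-0.2, 0.3, -2.0]
width: 0.0207
gripper_force: 60.0
```

Request:
move_arm(
  motion=[
    [0,0,-0.015,0,0,0],
    [0,0,-0.02,0,0,0],
    [0,0,-0.02,0,0,0],
  ],
)

```text
clock: 21.12
position: [0.4533, -0.1505, 0.0065]
tcp_rot: [[0.97, -0.244, 0.001], [-0.244, -0.97, -0.001], [0.001, 0.001, -1.0]]
force: [0.1, -0.5, -0.0]
width: 0.0207
gripper_force: 60.2
```

Request:
move_arm(
  motion=[
    [0,0,0,0,0,0],
    [0,0,0,0,0,0],
    [0,0,0,0,0,0],
    [0,0,0,0,0,0],
    [0,0,0,0,0,0],
  ],
  gripper=0.2,
)

```text
clock: 21.75
position: [0.4533, -0.1505, 0.0064]
tcp_rot: [[0.97, -0.244, 0.001], [-0.244, -0.97, -0.001], [0.001, 0.001, -1.0]]
force: [0.4, -0.4, -0.2]
width: 0.0515
gripper_force: 0.0
```

Request:
move_arm(
  motion=[
    [0,0,0.2,0,0,0],
    [0,0,0.6,0,0,0],
    [0,0,1,0,0,0],
    [0,0,1,0,0,0],
  ],
)

```text
clock: 22.25
position: [0.4557, -0.1515, 0.1094]
tcp_rot: [[0.97, -0.244, 0.008], [-0.244, -0.97, -0.004], [0.008, 0.002, -1.0]]
force: [0.0, 0.3, -0.2]
width: 0.0512
gripper_force: 0.0
```

Request:
move_arm(
  motion=[
    [-0.3,0.5,0.6,0,0,0],
    [-0.3,1,1,0,0,0],
    [-0.3,1,1,0,0,0],
    [-0.3,1,1,0,0,0],
    [-0.3,1,1,0,0,0],
  ],
)

```text
clock: 22.88
position: [0.4228, -0.051, 0.2051]
tcp_rot: [[0.97, -0.244, -0.001], [-0.244, -0.97, -0.001], [-0.001, 0.002, -1.0]]
force: [-0.5, -0.1, 0.9]
width: 0.0514
gripper_force: 0.0
```

```bash
python3 - <<'E'
from plan import *
for n in('top','side'):
    im=read_camera(n); cv2.imwrite(f'pics/{n}10.png',im); a=cv2.imread(f'pics/{n}0.png').astype(int)
    hsv=cv2.cvtColor(im,cv2.COLOR_BGR2HSV)
    x0,y0,x1,y1=(255,170,345,250) if n=='top' else (240,235,330,325)
    for nm,m,z in(('handle',(hsv[...,1]>120)&(hsv[...,2]>100)&(hsv[...,0]<25),.026),('blade',(hsv[...,1]<60)&(hsv[...,2]>150),.0145)):
        k=np.zeros(m.shape,'uint8'); k[y0:y1,x0:x1]=m[y0:y1,x0:x1]
        kk,l,s,ce=cv2.connectedComponentsWithStats(k)
        print(n,nm,[(int(s[i,4]),onz(n,ce[i],z)[:2].round(3).tolist()) for i in range(1,kk) if s[i,4]>15])
print('cover diff',np.abs(cv2.imread('pics/side10.png').astype(int)-cv2.imread('pics/side7.png'))[95:145,310:330].mean(),manip.get_obs()['clock'])
o=[.4532,-.1505];print([proj('side',[*o,.02]),proj('top',[*o,.02])])
E
```

```text
top handle []
top blade [(90, [0.546, -0.171]), (45, [0.39, 0.018])]
side handle [(332, [0.428, -0.153])]
side blade [(327, [0.519, -0.167])]
cover diff 1.3753333333333333 22.975
[array([271.16280155, 270.08528595]), array([305.17584473, 213.30049447])]
```

```bash
python3 -c "
from h import *
print(close_job())"
```

```text
the job is handed in; nothing more can be done
None
```

The job is handed in at about 23 s of the 67 s allowed: the cover was levered up with the blade and stands open at its stop, the carriage reads fully left, and the scraper lies flat on the bench; the bystanders were not re-measured, and no verdict came back.

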